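# Angle a slotted rail past a post into its bay

## Robot

A 6-joint arm with a two-finger parallel gripper is mounted at the origin on the work surface. World frame = base frame: x ahead of the robot, y to its left, z up, the work surface at z = 0. Lengths are in m, angles in rad, forces in N, time in s.
With the tool pointing down it reaches from about 0.3 to 0.825 m from the base axis. Payload 5.4 kg.
Tool frame: the origin (TCP) lies at the very end of the fingers, on their centre line; the grasp point (between the pads) lies arm.grip_point_offset behind it (arm.grip_point_offset is the distance from the TCP to the grasp point, in m); z points along the fingers, y is the line along which they close (so a half turn about z gives the same grasp; the last joint's range is limited). The gripper opens to 92 mm and grips with 3 to 60 N. Pads are 20 mm wide; open, the fingers measure 128 mm over their backs; the gripper's body (75 mm by 189 mm) begins 69 mm behind the grasp point.
Start: joints at [1.054, 0.158, 1.597, -0, 1.386, -0.21], TCP at [0.174, 0.548, 0.215] pointing down, gripper open.
Joint ranges: [-2.91, 2.91], [-0.94, 2.29], [0.18, 2.7], [-1.29, 4.43], [0.17, 2.64], [-3, 3]. Speed limits (rad/s): [2.57, 2.57, 3.14, 3.14, 3.14, 3.14].

## Interface

Orientations are given as a rotation vector (axis times angle).
In Python, from cell import arm gives the robot as it stands.
- The arm moves only by the tool move_arm, never from a script. Its argument "plan" is a list of rows, each a list of 6 numbers: the shift along the tool's x, y, z in cm, then the turn, a rotation vector about the tool's x, y, z in rad. In form: [[x, y, z, ax, ay, az], ...]. A call has 1 to 20 rows; each row shifts and turns the commanded pose from where the row before left it, along the tool's axes as they then stand; what a row does not reach is not made up. A row lasts 1/12 s, in which the tool goes at most 41.7 mm and 7.16 degrees, less where a joint would pass 70% of its speed; a pose out of reach is approached as far as the arm can. A call is refused whole if a number of a shift passes 4.17 or a number of a turn 0.125, either way. A call with a gripper value outside its range is refused whole. "grip" is the closure, from 0 (fully open) to 1 (shut), set as the call begins (left out, the last holds). The fingers move at their own pace and stop on an object; "force" is the grip in N (left out, the last holds). Time passes only in rows, so rows that do not move let the fingers close. It gives the time, the measured TCP pose, the force, the opening and the grip force at its end, in the units of the state.
- arm.state(): the state, without advancing time (a new reading comes with each control period).
- arm.camera(name): name is "scene" or "top"; returns the picture (480x640x3 uint8, red, green, blue); there is no depth.
- arm.get_calibration(name): a dict with "fx", "fy", "cx", "cy" (pixels), "k1" (the pictures are not rectified: a ray, as slopes to the right and down, at radius r is drawn at 1 + k1 r^2 times it, then the intrinsics apply), "extrinsics" (4x4, takes a point from camera to world coordinates). Camera axes: x right, y down, z forward; pixel columns grow to the right and rows downward; lengths in m; the calibration is good to about 2 mm. A picture is of the moment at which its call begins. get_calibration takes no time and is no camera call.
- arm.close_job(): hands the job in; it is judged then, once.
The state is a dict: "time": time; "qpos": joint angles; "qd": joint speeds; "tau": joint torques, N m; "ee_pos": TCP position; "ee_rot": TCP orientation; "wrist_force": force on the tool from outside, world axes, zero at the start; "ft_torque": the same for the moment, N m; "finger_gap": finger opening in m; "gripper_force": force on a finger pad.
Only numpy, scipy, OpenCV 4.12 (cv2) and the standard library are available. Lean on these libraries where they do the work, as an engineer would, in place of code of your own. Each camera call takes 0.05 s, during which the arm holds its last target. There are 200 camera calls.

## Task

Gently push the aluminium rail across the bench mat into the wooden bay, without gripping or lifting it: angle one end in behind the steel post while the other end is still outside, then push the other end round until the whole rail lies inside, flat along the bay's back strip. Leave the breadboard, the red board and the jar where they are, and finish with the robot clear.

Things in the scene. Friction and masses are not known exactly. Their poses are not given: they have to be found in the camera images.
- rail: straight bare-aluminium slotted rail, 270 mm long, 20 mm wide, 30 mm high, about 0.18 kg, lying loose and flat on the mat in front of the bay. Origin: centre of its underside; y along its length, z up. Its two ends are alike. Pushed sideways 110 mm from its middle it turns about a point some 65 mm beyond the middle.
- rail_end1 (a point): centre of the rail's +y end face, 15 mm above its underside
- rail_end2 (a point): centre of the rail's -y end face, 15 mm above its underside
- bay: fixed bay of three pale wooden strips, 14 mm thick, 25 mm high, open towards the robot, no floor (the rail slides on the mat, z = 0). Inside 330 mm long (y), 85 mm deep (x). Origin: middle of the open mouth, mat level; x points into the bay: back strip's inner face at x = 85 mm, end strips' inner faces at y = +/-165 mm, from the mouth (x = 0) to the back. Flush rail: centre at x = 75 mm
- post: fixed upright steel post, 18 mm diameter, 42 mm high, black band near the top, thin flat flange 34 mm wide at its foot (no obstacle), on the bay's mouth line 95 mm to one side of its middle (either side: read it). Origin: centre of its foot; axes parallel to the bay's. Between it and the farther end strip 251 mm are free, less than the rail's length
- socket: empty flat round threaded socket, flush with the mat, at the same place on the other side of the mouth; no obstacle. Origin: its centre
- breadboard: bystander: loose white breadboard with a green module, 55 x 82 mm, 13 mm high, to the right of the bay (-y). Origin: centre of its underside
- driver_board: bystander: loose red circuit board with black heat-sink fins, 43 x 43 mm, 29 mm high, to the left of the work (+y). Origin: centre of its underside
- standoff_jar: bystander: small loose clear jar with a black lid, 48 mm in diameter, 55 mm high, to the left of the bay (+y). Origin: centre of its underside
Things that resemble listed ones, but are neither listed nor needed, are in the scene too. Of the things shaped like the post, the steel one is meant.

How it is judged:
By the outcome, as a careful person would: the job done as asked, in the order asked, and still so for the second after the job is handed in, with the robot touching nothing.
It also fails if it takes over 58 s, if anything falls off the work surface, if the arm or the gripper's body presses on something with over 40 N, if the wrist force passes 120 N, or if a joint passes its speed limit or range.

## Working session

There is one attempt and no reset: what is moved stays moved. The work goes in short steps, Python scripts to look and compute and a tool call to move; the robot and the scene stay as the last step left them, time stands still between calls to the robot, and variables do not carry over. Pictures are saved under pics/ and viewed, at most 11 in all, crops included, and the job is handed in when it is done.

Besides the shell and the picture viewer there is one more tool, called after "Call:" by a JSON object that holds its "api" and its "payload", one argument or row to a line. move_arm: Moves the arm, as the interface text tells. Its arguments: {"type":"object","properties":{"plan":{"type":"array"},"grip":{"type":"number"},"force":{"type":"number"}},"required":["plan"]}

```bash
mkdir -p pics; ls
python3 - <<'E'
from cell import arm
import cv2
for n in("top","scene"):
    cv2.imwrite(f"pics/{n}0.png",arm.camera(n)[:,:,::-1]); c=arm.get_calibration(n); print(n,c)
s=arm.state();print(s, arm.grip_point_offset)
E
```

```text
pics
top {'fx': 581.9901130761252, 'fy': 581.9901130761252, 'cx': 314.85497363345206, 'cy': 235.40111000169645, 'k1': -0.12955714302310467, 'extrinsics': array([[ 4.66716386e-03, -9.82961322e-01,  1.83753251e-01,
         3.72598070e-01],
       [-9.99988945e-01, -4.48241503e-03,  1.42077302e-03,
         2.77265303e-03],
       [-5.72906590e-04, -1.83757850e-01, -9.82971375e-01,
         1.14529185e+00],
       [ 0.00000000e+00,  0.00000000e+00,  0.00000000e+00,
         1.00000000e+00]])}
scene {'fx': 530.9535019800966, 'fy': 530.9535019800966, 'cx': 321.0618707129145, 'cy': 236.1936261059148, 'k1': 0.04393195048589676, 'extrinsics': array([[ 0.86370823,  0.31435619, -0.39393944,  1.00551491],
       [ 0.50361581, -0.50811962,  0.69870277, -0.76083151],
       [ 0.01947319, -0.80186947, -0.59718184,  0.71436873],
       [ 0.        ,  0.        ,  0.        ,  1.        ]])}
{'time': 0.1, 'qpos': array([ 1.05390524e+00,  1.59010955e-01,  1.59806522e+00,  9.41148634e-06,
        1.38618766e+00, -2.10088087e-01]), 'qd': array([-2.17264749e-03, -2.91119429e-03, -2.79488919e-03,  3.10360063e-05,
       -9.42735404e-04,  1.82091151e-04]), 'tau': array([ 3.59612131e-04, -3.86501455e+01, -3.22959781e+01,  7.02714873e-02,
        3.38624034e-02, -7.86117880e-05]), 'ee_pos': array([0.17339183, 0.54766074, 0.21372394]), 'ee_rot': array([-4.79947571e-01, -3.10410398e+00,  2.44792305e-03]), 'wrist_force': array([ 0.11049226, -0.24165375,  0.10147173]), 'ft_torque': array([ 0.05203571,  0.00135854, -0.01104853]), 'gripper_force': 0.0, 'finger_gap': 0.09195819454015802} 0.0187
```

View pics/top0.png

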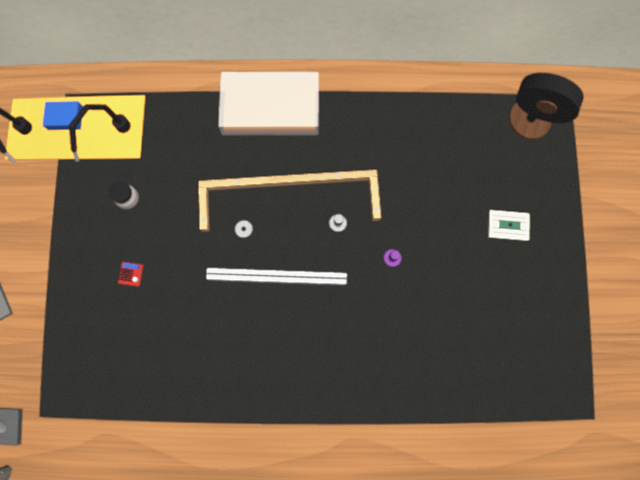

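View pics/scene0.png

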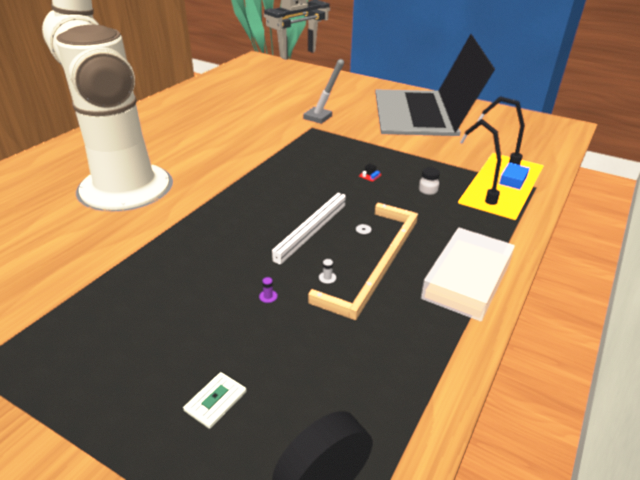

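The top view shows the rail from (207,274) to (347,279). The bay mouth opens towards the robot, with its end strips at (204,230) and (377,218). There are three post-like candidates:
- (338,222): grey upright with a black band, on the mouth line. This is the steel post.
- (392,258): purple, so a decoy.
- (243,229): flat, so the socket.

Next I'll confirm the post in an enlarged crop and measure.

```bash
cat > h.py <<'E'
import numpy as np, cv2
from cell import arm
def ray(n,p):
    c=arm.get_calibration(n);K=np.array([[c['fx'],0,c['cx']],[0,c['fy'],c['cy']],[0,0,1]])
    u=cv2.undistortPoints(np.float64(p).reshape(-1,1,2),K,np.array([c['k1'],0,0,0.]))[:,0]
    E=c['extrinsics'];return E[:3,3],np.c_[u,np.ones(len(u))]@E[:3,:3].T
def plane(n,p,z):
    o,d=ray(n,p);return (o+d*((z-o[2])/d[:,2])[:,None])[:,:2]
def blob(m,near):
    k,l,s,c=cv2.connectedComponentsWithStats(m.astype(np.uint8))
    i=[j for j in range(1,k) if s[j,4]>15];j=min(i,key=lambda j:np.hypot(*(c[j]-near)))
    return (l==j),c[j],s[j]
def rail(img=None):
    img=arm.camera("top") if img is None else img
    hsv=cv2.cvtColor(img,cv2.COLOR_RGB2HSV);
    m=(hsv[...,2]>110)&(hsv[...,1]<60)
    m=cv2.morphologyEx(m.astype(np.uint8),cv2.MORPH_CLOSE,np.ones((5,5)))
    return hsv,m
def rect(mask,z):
    P=plane("top",np.argwhere(mask)[:,::-1],z).astype(np.float32)*1000
    return cv2.boxPoints(cv2.minAreaRect(P))
E
python3 - <<'E'
from h import *
np.set_printoptions(precision=1,suppress=True)
img=arm.camera("top");hsv,m=rail(img)
mk,c,s=blob(m,(277,276));print("rail",c,s);b=rect(mk,.03);print(b,b.mean(0))
w=(hsv[...,0]>8)&(hsv[...,0]<25)&(hsv[...,1]>60)&(hsv[...,2]>140)
mk,c,s=blob(w&(np.arange(480)[:,None]>150)&(np.arange(480)[:,None]<250)&(np.abs(np.arange(640)-290)<110),(290,190));print("bay",c,s)
P=plane("top",np.argwhere(mk)[:,::-1],.025)*1000
h=cv2.convexHull(P.astype(np.float32));print(cv2.approxPolyDP(h,6,True)[:,0])
for nm,n in(("post",(338,222)),("socket",(243,229))):
    mk,c,s=blob(m,n);print(nm,c,s,plane("top",[c],0.)*1000)
sc=arm.camera("scene")
a=cv2.resize(img[165:295,190:410],None,fx=3,fy=3,interpolation=3);b=cv2.resize(sc[180:320,250:430],None,fx=1.4,fy=1.4)
o=np.zeros((600,660,3),np.uint8);o[:390]=a;o[392:392+196,:252]=b;cv2.imwrite("pics/crop.png",o[:,:,::-1])
hs=cv2.cvtColor(img,cv2.COLOR_RGB2HSV)
for nm,mm,z,n in(("red",(hs[...,1]>120)&((hs[...,0]<6)|(hs[...,0]>172))&(hs[...,2]>80),.0,(131,274)),("bb",m,.013,(510,225)),("purple",(hs[...,0]>130)&(hs[...,0]<165)&(hs[...,1]>100),0,(392,258))):
    mk,c,s=blob(mm,n);print(nm,c,plane("top",[c],z)*1000)
print(plane("top",[(124,195)],.03)*1000)
E
```

```text
rail [276.2 275.9] [ 206  268  142   17 1743]
[[485.4 -57.4]
 [509.4 -58.1]
 [517.4 215. ]
 [493.4 215.7]] [501.4  78.8]
bay [286.6 186.5] [ 198  170  183   60 2151]
[[ 716.1 -117.7]
 [ 692.   237.3]
 [ 595.8  233.1]
 [ 617.5 -122. ]]
post [337.6 222.5] [329 214  18  18 257] [[613.3 -41.1]]
socket [243.3 228.5] [235 220  18  18 256] [[600.2 148.4]]
red [130.2 275.8] [[502.6 374.3]]
bb [508.8 224.9] [[ 607.6 -386.4]]
purple [392.3 257.5] [[ 542.7 -150.1]]
[[661.8 387.6]]
```

View pics/crop.png

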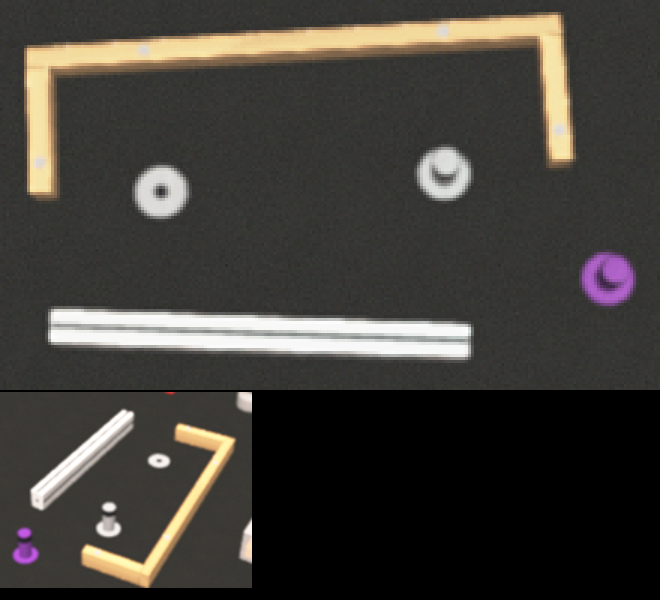

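The crop confirms it: the grey post with the black band, at crop (445,172), stands on the mouth line on the -y side. The socket is flat and the purple post is off the line. So the -y end goes in behind the post. First I'll close the fingers and move to beyond the rail's -y end.

Call:
{"api": "move_arm", "payload": {
  "plan": [
    [0,0,0,0,0,-0.093],
    [0,0,0,0,0,-0.093],
    [0,0,0,0,0,-0.093],
    [-2.1,-3.0,0,0,0,0],
    [-2.1,-3.5,0,0,0,0],
    [-2.1,-3.5,0,0,0,0],
    [-2.1,-3.5,0,0,0,0],
    [-2.1,-3.5,0,0,0,0],
    [-2.1,-3.5,0,0,0,0],
    [-2.1,-3.5,0,0,0,0],
    [-2.1,-3.5,0,0,0,0],
    [-2.1,-3.5,0,0,0,0],
    [-2.1,-3.5,0,0,0,0],
    [-2.1,-3.5,0,0,0,0],
    [-2.1,-3.5,0,0,0,0],
    [-2.1,-3.5,0,0,0,0],
    [-2.1,-3.5,0,0,0,0],
    [-2.1,-3.5,0,0,0,0],
    [-2.1,-3.5,0,0,0,0],
    [0,0,0,0,0,0]
  ],
  "grip": 1,
  "force": 10
}}

```text
time: 1.87
ee_pos: [0.4963, -0.0217, 0.2145]
ee_rot: [0.053, 3.14, -0.004]
wrist_force: [-0.2, -0.4, -0.4]
finger_gap: 0.0003
gripper_force: 0.0
```

```bash
cat >> h.py <<'E'
from scipy.spatial.transform import Rotation as R
def where():
    s=arm.state();M=R.from_rotvec(s['ee_rot']).as_matrix()
    print("t",round(s['time'],2),"tcp",np.round(s['ee_pos']*1000,1),"yaw(tool y)deg",round(np.degrees(np.arctan2(M[1,1],M[0,1])),1),"F",np.round(s['wrist_force'],1),"gap",round(s['finger_gap'],3));return s,M
def to(x,y,z,ydeg=None):
    "shift in tool axes, cm, after the turn (rad about tool z) to tool-y heading ydeg"
    s,M=where();a=0
    if ydeg is not None:
        a=-(np.radians(ydeg)-np.arctan2(M[1,1],M[0,1]));M=M@R.from_rotvec([0,0,a]).as_matrix()
    print("turn",round(a,3),"shift cm",np.round(M.T@(np.array([x,y,z])/1000-s['ee_pos'])*100,2))
B0=np.array([606.,54.5]);A=.067
Bm=np.array([[np.cos(A),np.sin(A)],[-np.sin(A),np.cos(A)]])
def bay(p): return (np.asarray(p)-B0)@Bm.T
def world(p): return np.asarray(p)@Bm+B0
E
python3 -c "
from h import *
to(497.5,-92,12,88.3)"
```

```text
t 1.87 tcp [496.3 -21.7 214.5] yaw(tool y)deg 88.1 F [-0.2 -0.4 -0.4] gap 0.0
turn -0.004 shift cm [-0.3  -6.97 20.26]
```

Call:
{"api": "move_arm", "payload": {
  "plan": [
    [-0.1,-3.5,0,0,0,0],
    [0,-3.5,0,0,0,0],
    [0,0,4,0,0,0],
    [0,0,4,0,0,0],
    [0,0,4,0,0,0],
    [0,0,4,0,0,0],
    [0,0,3,0,0,0],
    [0,0,1.2,0,0,0],
    [0,0,0,0,0,0],
    [0,0.5,0,0,0,0],
    [0,0.5,0,0,0,0],
    [0,0.5,0,0,0,0],
    [0,0.5,0,0,0,0],
    [0,0.5,0,0,0,0],
    [0,0.5,0,0,0,0],
    [0,0.5,0,0,0,0],
    [0,0.5,0,0,0,0],
    [0,0.5,0,0,0,0],
    [0,0,0,0,0,0]
  ]
}}

```text
time: 3.45
ee_pos: [0.4956, -0.0408, 0.0137]
ee_rot: [0.043, 3.139, -0.002]
wrist_force: [1.0, -1.6, 2.3]
finger_gap: 0.0007
gripper_force: 1.1
```

Run:
```python
from h import *
where()
img=arm.camera("top");cv2.imwrite("pics/t1.png",img[120:360,100:460,::-1].repeat(2,0).repeat(2,1))
```

```text
t 3.45 tcp [495.6 -40.8  13.7] yaw(tool y)deg 88.4 F [ 1.  -1.6  2.3] gap 0.001
```

View pics/t1.png

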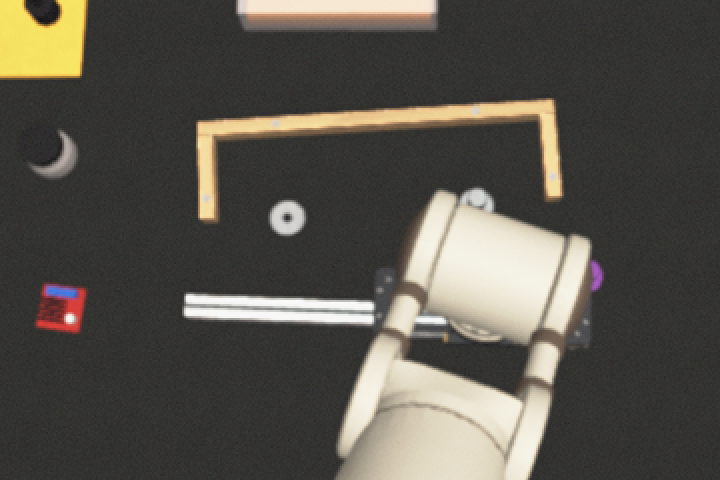

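The crop shows the rail's +y end now at crop (184,306), i.e. pixel (192,273). The rail moved about 27 mm to +y without turning. Next I'll go round to its robot side near the -y end and swing that end in.

Call:
{"api": "move_arm", "payload": {
  "plan": [
    [0,-0.6,0,0,0,0],
    [1.3,0,0,0,0,0],
    [1.3,0,0,0,0,0],
    [0,2,0,0,0,0],
    [0,2.4,0,0,0,0],
    [-0.5,0,0,0,0,0],
    [0,0,0,0,0,0],
    [-0.5,0,0,0,0,-0.03],
    [-0.5,0,0,0,0,-0.03],
    [-0.5,0,0,0,0,-0.03],
    [-0.5,0,0,0,0,-0.03],
    [-0.5,0,0,0,0,-0.03],
    [-0.5,0,0,0,0,-0.03],
    [-0.5,0,0,0,0,-0.03],
    [-0.5,0,0,0,0,-0.03],
    [-0.5,0,0,0,0,-0.03],
    [-0.5,0,0,0,0,-0.03],
    [0,0,0,0,0,0]
  ]
}}

```text
time: 5.0
ee_pos: [0.5245, 0.002, 0.0124]
ee_rot: [0.426, -3.112, -0.0]
wrist_force: [-0.1, -0.1, -0.6]
finger_gap: 0.0006
gripper_force: 0.0
```

```bash
cat >> h.py <<'E'
def see(near,cut=640,save=None):
    "rail from its visible +y part: end1, centre (bay mm), theta"
    img=arm.camera("top")
    if save: cv2.imwrite(save,img[120:360,100:460,::-1].repeat(2,0).repeat(2,1))
    hsv,m=rail(img);m[:,cut:]=0
    mk,c,s=blob(m,near);P=bay(plane("top",np.argwhere(mk)[:,::-1],.03)*1000)
    mu=P.mean(0);d=np.linalg.svd(P-mu,full_matrices=False)[2][0];d*=np.sign(d[1])
    t=(P-mu)@d;e1=mu+d*(t.max()-1.);l=t.max()-t.min();w=(P-mu)@[-d[1],d[0]]
    print("box",s[:4],"len",round(l),"width",round(np.ptp(w)),"end1",e1.round(1),"ctr",(e1-135*d).round(1),"end2",(e1-270*d).round(1),"theta",round(np.arctan2(-d[0],d[1]),3))
E
python3 - <<'E'
from h import *
s,M=where();print(bay(s['ee_pos'][:2]*1000));see((230,275),save="pics/t2.png")
E
```

```text
t 5.0 tcp [524.5   2.   12.4] yaw(tool y)deg 105.6 F [-0.1 -0.1 -0.6] gap 0.001
[-84.79185725 -46.97753895]
box [235 220  18  18] len 35 width 34 end1 [-17.4 102.6] ctr [76.4  5.5] end2 [170.2 -91.6] theta 0.768
```

View pics/t2.png

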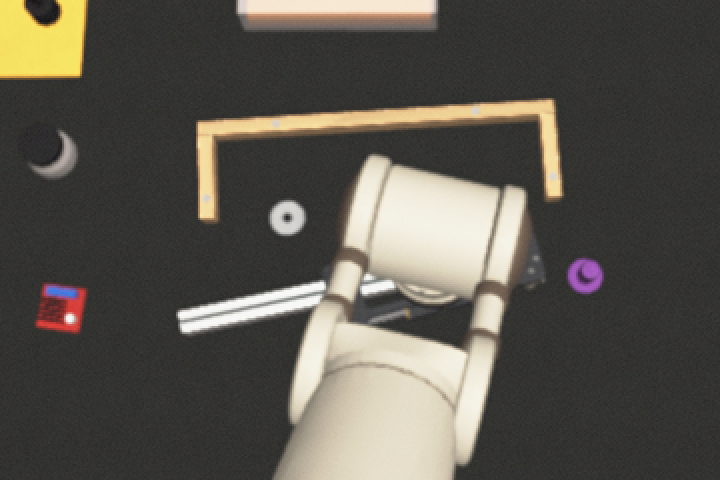

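The view shows the rail turning as intended, its +y end at about pixel (190,281). I'll keep going.

Call:
{"api": "move_arm", "payload": {
  "plan": [
    [-0.5,0,0,0,0,-0.03],
    [-0.5,0,0,0,0,-0.03],
    [-0.5,0,0,0,0,-0.03],
    [-0.5,0,0,0,0,-0.03],
    [-0.5,0,0,0,0,-0.03],
    [-0.5,0,0,0,0,-0.03],
    [-0.5,0,0,0,0,-0.03],
    [0,0,0,0,0,0]
  ]
}}

```text
time: 5.72
ee_pos: [0.5575, 0.0156, 0.0127]
ee_rot: [-0.753, 3.049, -0.0]
wrist_force: [0.6, 0.1, -0.6]
finger_gap: 0.0002
gripper_force: 0.0
```

Run:
```python
from h import *
s,M=where();print(bay(s['ee_pos'][:2]*1000));see((210,280),cut=235)
```

```text
t 5.72 tcp [557.5  15.6  12.7] yaw(tool y)deg 117.7 F [ 0.6  0.1 -0.6] gap 0.0
[-50.97039726 -35.59961429]
box [187 263  48  31] len 101 width 27 end1 [-118.1  201.2] ctr [-70.5  74.9] end2 [-23.  -51.5] theta 0.36
```

Call:
{"api": "move_arm", "payload": {
  "plan": [
    [-0.5,0,0,0,0,-0.03],
    [-0.5,0,0,0,0,-0.03],
    [-0.5,0,0,0,0,-0.03],
    [0,0,0,0,0,0],
    [1.5,0,0,0,0,0],
    [1.5,0,0,0,0,0],
    [0,3.5,0,0,0,0],
    [0,3.5,0,0,0,0],
    [0,3.5,0,0,0,0],
    [0,3.5,0,0,0,0],
    [0,3.5,0,0,0,0],
    [0,3.5,0,0,0,0],
    [0,3.5,0,0,0,0],
    [0,3.5,0,0,0,0],
    [0,0,0,0,0,0]
  ]
}}

```text
time: 7.02
ee_pos: [0.3892, 0.2454, 0.0123]
ee_rot: [0.894, -3.01, -0.003]
wrist_force: [0.6, -0.5, 0.3]
finger_gap: 0.0006
gripper_force: 0.0
```

Run:
```python
from h import *
s,M=where();print(bay(s['ee_pos'][:2]*1000));see((260,260),save="pics/t3.png")
```

```text
t 7.02 tcp [389.2 245.4  12.3] yaw(tool y)deg 123.1 F [ 0.6 -0.5  0.3] gap 0.001
[-203.54957559  205.01614372]
box [187 222 128  75] len 273 width 27 end1 [-124.3  200.6] ctr [-67.1  78.3] end2 [ -9.9 -44. ] theta 0.437
```

View pics/t3.png

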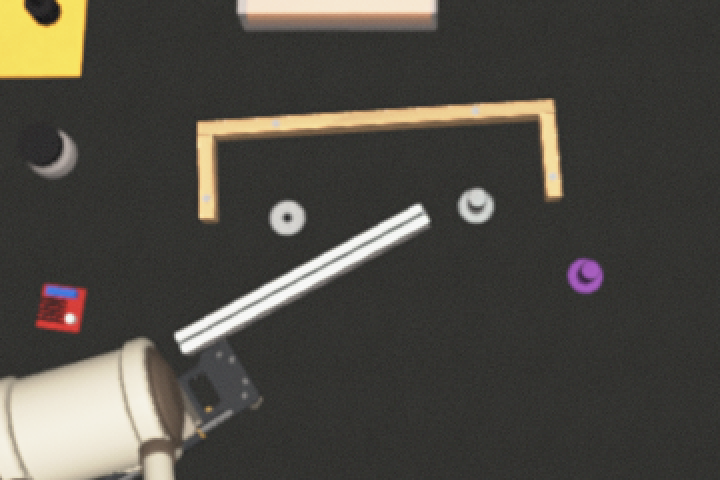

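The whole rail is visible, from crop (180,342) to (425,214). Its line passes only about 12 mm from the post's centre, too close to clear the post. It needs another 10 mm of sideways push near its middle.

```bash
python3 -c "
from h import *
for p in((-81,39),(-63.5,47)):
  w=world(p);to(w[0],w[1],12,93.84+np.degrees(.45))"
```

```text
t 7.07 tcp [391.1 243.7  12.5] yaw(tool y)deg 123.1 F [ 0.6  0.7 -0.1] gap 0.0
turn 0.06 shift cm [ -3.73 -20.04   0.04]
t 7.07 tcp [391.1 243.7  12.5] yaw(tool y)deg 123.1 F [ 0.6  0.7 -0.1] gap 0.0
turn 0.06 shift cm [ -5.66 -20.08   0.04]
```

Call:
{"api": "move_arm", "payload": {
  "plan": [
    [0,0,0,0,0,0.06],
    [0,-4,0,0,0,0],
    [0,-4,0,0,0,0],
    [0,-4,0,0,0,0],
    [0,-4,0,0,0,0],
    [-1.8,-3,0,0,0,0],
    [-1.9,-1,0,0,0,0],
    [0,0,0,0,0,0],
    [-0.4,0,0,0,0,0],
    [-0.4,0,0,0,0,0],
    [-0.4,0,0,0,0,0],
    [-0.4,0,0,0,0,0],
    [-0.3,0,0,0,0,0],
    [0,0,0,0,0,0],
    [2,0,0,0,0,0],
    [2,3.5,0,0,0,0],
    [0,4,0,0,0,0],
    [0,4,0,0,0,0],
    [0,4,0,0,0,0],
    [0,4,0,0,0,0]
  ]
}}

```text
time: 8.73
ee_pos: [0.4082, 0.2467, 0.0129]
ee_rot: [-0.795, 3.038, 0.0]
wrist_force: [0.5, 0.5, 0.5]
finger_gap: 0.0003
gripper_force: 0.0
```

Run:
```python
from h import *
s,M=where();print(bay(s['ee_pos'][:2]*1000));see((260,250))
```

```text
t 8.73 tcp [408.2 246.7  12.9] yaw(tool y)deg 119.3 F [0.5 0.5 0.5] gap 0.0
[-184.50671896  205.02949679]
box [186 218 127  78] len 273 width 32 end1 [-121.6  202.6] ctr [-61.7  81.6] end2 [ -1.8 -39.4] theta 0.46
```

```bash
python3 -c "
from h import *
w=world((-136.7,226.4));to(w[0],w[1],12,93.84+np.degrees(.46))"
```

```text
t 8.78 tcp [403.9 251.7  12.4] yaw(tool y)deg 119.6 F [-3.7  3.8  1.3] gap 0.001
turn -0.011 shift cm [-5.35 -0.85  0.04]
```

Call:
{"api": "move_arm", "payload": {
  "plan": [
    [0,0,0,0,0,-0.011],
    [-2.7,0,0,0,0,0],
    [-2.7,0,0,0,0,0],
    [0,0,0,0,0,0],
    [0,-0.5,0,0,0,0],
    [0,-0.5,0,0,0,0],
    [0,-0.5,0,0,0,0],
    [0,-0.5,0,0,0,0],
    [0,-0.5,0,0,0,0],
    [0,-0.5,0,0,0,0],
    [0,-0.5,0,0,0,0],
    [0,-0.5,0,0,0,0],
    [0,-0.5,0,0,0,0],
    [0,-0.5,0,0,0,0],
    [0,-0.5,0,0,0,0],
    [0,-0.5,0,0,0,0],
    [0,0,0,0,0,0]
  ]
}}

```text
time: 10.2
ee_pos: [0.4868, 0.2194, 0.0127]
ee_rot: [-0.811, 3.034, -0.001]
wrist_force: [-0.1, 0.4, -0.3]
finger_gap: 0.0005
gripper_force: 0.0
```

Run:
```python
from h import *
s,M=where();print(bay(s['ee_pos'][:2]*1000));see((280,235),save="pics/t4.png")
```

```text
t 10.2 tcp [486.8 219.4  12.7] yaw(tool y)deg 119.9 F [-0.1  0.4 -0.3] gap 0.0
[-107.90326944  172.55990988]
box [238 206 109  59] len 227 width 58 end1 [-65.5 106.4] ctr [-17.2 -19.7] end2 [  31.2 -145.7] theta 0.366
```

View pics/t4.png

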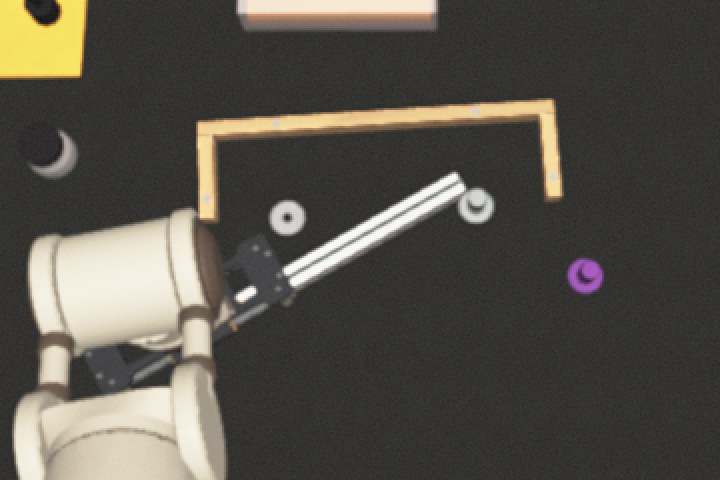

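The rail end is now just past the post's bay side, at crop (458,182) with the post at (478,200). The mask merges with the flange, so I'll measure only the clean middle of the rail.

```bash
cat >> h.py <<'E'
def line(lo,hi,top=True):
    "rail line from the midpoints of its bright top between columns lo..hi: theta, perp. gap of its centre line from the post centre"
    g,m=rail(arm.camera("top"));C=[]
    for c in range(lo,hi):
        k,l,s,ce=cv2.connectedComponentsWithStats(m[200:330,c:c+1])
        j=1+np.argmax(s[1:,4]);C.append((c,200+ce[j][1]))
    P=bay(plane("top",C,.028)*1000);mu=P.mean(0);d=np.linalg.svd(P-mu)[2][0];d*=np.sign(d[1])
    n=np.array([d[1],-d[0]]);post=bay(plane("top",[(337.6,222.5)],0)*1000)[0]
    print("theta",round(np.arctan2(-d[0],d[1]),3),"mu",mu.round(1),"post",post.round(1),"perp",round((mu-post)@n,1))
E
python3 -c "
from h import *
line(252,318)"
```

```text
theta 0.459 mu [-25.7  10.8] post [  0.9 -96. ] perp 23.5
```

Call:
{"api": "move_arm", "payload": {
  "plan": [
    [0,-0.5,0,0,0,0],
    [0,-0.5,0,0,0,0],
    [0,-0.5,0,0,0,0],
    [0,-0.5,0,0,0,0],
    [0,-0.5,0,0,0,0],
    [0,-0.5,0,0,0,0],
    [0,-0.5,0,0,0,0],
    [0,-0.5,0,0,0,0],
    [0,-0.5,0,0,0,0],
    [0,-0.5,0,0,0,0],
    [0,-0.5,0,0,0,0],
    [0,-0.5,0,0,0,0],
    [0,0,0,0,0,0]
  ]
}}

```text
time: 11.38
ee_pos: [0.5167, 0.1673, 0.0127]
ee_rot: [-0.811, 3.034, -0.001]
wrist_force: [0.4, 0.3, 0.1]
finger_gap: 0.0006
gripper_force: 0.0
```

Run:
```python
from h import *
s,M=where();print(bay(s['ee_pos'][:2]*1000))
img=arm.camera("top");cv2.imwrite("pics/t5.png",img[120:360,100:460,::-1].repeat(2,0).repeat(2,1))
line(285,316)
```

```text
t 11.38 tcp [516.7 167.3  12.7] yaw(tool y)deg 119.9 F [0.4 0.3 0.1] gap 0.001
[-81.507861  118.5301173]
theta 0.467 mu [ -9.7 -20.4] post [  0.9 -96. ] perp 24.6
```

View pics/t5.png

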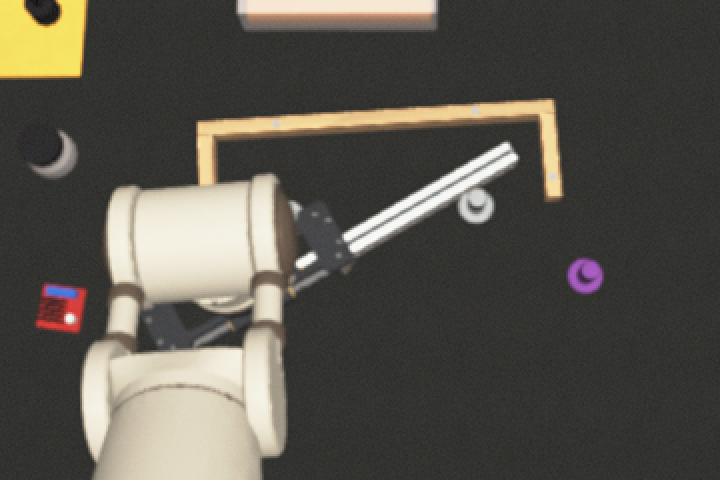

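The rail end sits well behind the post, tip at crop (513,152), with the other end still outside. Now I'll go round to its robot side near the outer end and swing it in.

Call:
{"api": "move_arm", "payload": {
  "plan": [
    [0,1,0,0,0,0],
    [2,0,0,0,0,0],
    [2,0,0,0,0,0],
    [0,-3,0,0,0,0],
    [0,-2.8,0,0,0,0],
    [-1.7,0,0,0,0,0],
    [0,0,0,0,0,0],
    [-0.5,0,0,0,0,0],
    [-0.5,0,0,0,0,0.03],
    [-0.5,0,0,0,0,0.03],
    [-0.5,0,0,0,0,0.03],
    [-0.5,0,0,0,0,0.03],
    [-0.5,0,0,0,0,0.03],
    [-0.5,0,0,0,0,0.03],
    [-0.5,0,0,0,0,0.03],
    [-0.5,0,0,0,0,0.03],
    [-0.5,0,0,0,0,0.03],
    [0,0,0,0,0,0]
  ]
}}

```text
time: 12.98
ee_pos: [0.5651, 0.1365, 0.0123]
ee_rot: [0.398, -3.115, -0.0]
wrist_force: [0.7, -0.3, -0.4]
finger_gap: 0.0005
gripper_force: 0.0
```

Run:
```python
from h import *
s,M=where();print(bay(s['ee_pos'][:2]*1000))
img=arm.camera("top");cv2.imwrite("pics/t6.png",img[120:360,100:460,::-1].repeat(2,0).repeat(2,1))
```

```text
t 12.98 tcp [565.1 136.5  12.3] yaw(tool y)deg 104.6 F [ 0.7 -0.3 -0.4] gap 0.0
[-35.31256333  84.59976808]
```

View pics/t6.png

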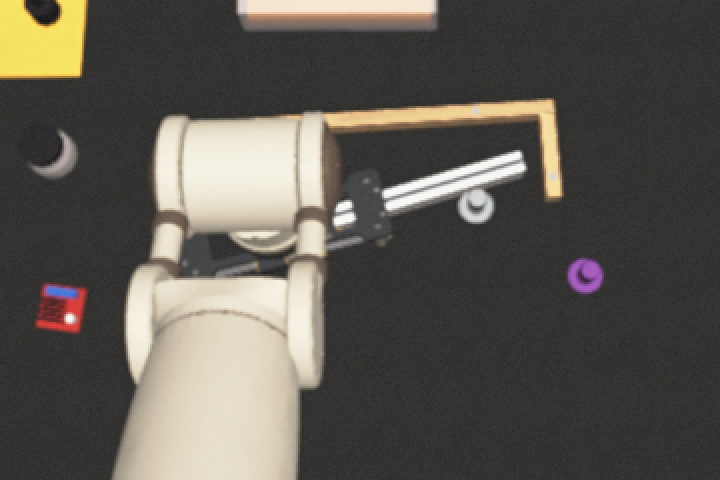

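The rail is swinging in cleanly. Its inner end is at crop (523,162), still about 19 mm short of the end strip. I'll continue.

Call:
{"api": "move_arm", "payload": {
  "plan": [
    [-0.5,0,0,0,0,0.03],
    [-0.5,0,0,0,0,0.03],
    [-0.5,0,0,0,0,0.03],
    [-0.5,0,0,0,0,0.03],
    [-0.5,0,0,0,0,0.03],
    [-0.5,0,0,0,0,0.03],
    [-0.5,0,0,0,0,0.01],
    [-0.5,0,0,0,0,0],
    [0,0,0,0,0,0],
    [3,0,0,0,0,0],
    [3,0,0,0,0,0],
    [4,0,0,0,0,0],
    [4,0,0,0,0,0],
    [4,0,0,0,0,0],
    [0,0,0,0,0,0]
  ]
}}

```text
time: 14.28
ee_pos: [0.4126, 0.1301, 0.0081]
ee_rot: [0.102, -3.124, -0.0]
wrist_force: [-2.3, 0.4, -0.4]
finger_gap: 0.0001
gripper_force: 0.0
```

Run:
```python
from h import *
s,M=where();print(bay(s['ee_pos'][:2]*1000))
img=arm.camera("top");cv2.imwrite("pics/t7.png",img[120:360,100:460,::-1].repeat(2,0).repeat(2,1))
see((280,205))
```

```text
t 14.28 tcp [412.6 130.1   8.1] yaw(tool y)deg 93.7 F [-2.3  0.4 -0.4] gap 0.0
[-187.85647039   88.39400131]
box [228 201 139  37] len 272 width 61 end1 [ 15.1 119. ] ctr [ 16.8 -16. ] end2 [  18.5 -151. ] theta 0.013
```

View pics/t7.png

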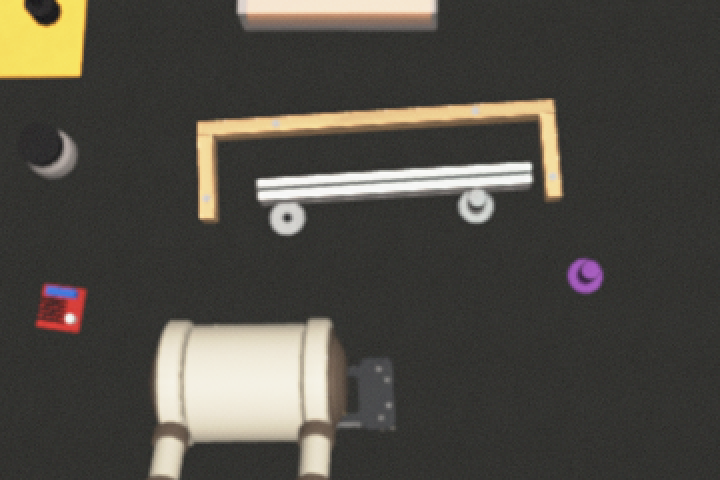

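The rail lies parallel inside the mouth, behind the post, from crop (257,190) to (531,172). It is clear of both end strips. Now I'll open the gripper and push square with both fingers to the back strip.

Call:
{"api": "move_arm", "payload": {
  "plan": [
    [0,-3,0,0,0,0],
    [0,-3,0,0,0,0],
    [0,-2.8,0,0,0,0],
    [-4,0,0,0,0,0],
    [-4,0,0,0,0,0],
    [-4,0,0,0,0,0],
    [-3.8,0,0,0,0,0],
    [0,0,0,0,0,0],
    [-1,0,0,0,0,0],
    [-1,0,0,0,0,0],
    [-0.5,0,0,0,0,0],
    [-0.5,0,0,0,0,0],
    [-0.5,0,0,0,0,0],
    [-0.5,0,0,0,0,0],
    [-0.5,0,0,0,0,0],
    [0,0,0,0,0,0]
  ],
  "grip": 0
}}

```text
time: 15.72
ee_pos: [0.6347, 0.0548, 0.0129]
ee_rot: [-0.099, 3.139, -0.0]
wrist_force: [-1.1, 0.1, -0.6]
finger_gap: 0.0923
gripper_force: 0.2
```

```bash
python3 -c "
from h import *
s,M=where();print(bay(s['ee_pos'][:2]*1000))"
```

```text
t 15.72 tcp [634.7  54.8  12.9] yaw(tool y)deg 93.6 F [-1.1  0.1 -0.6] gap 0.092
[28.66868284 -1.58871495]
```

Call:
{"api": "move_arm", "payload": {
  "plan": [
    [-0.5,0,0,0,0,0],
    [-0.5,0,0,0,0,0],
    [-0.5,0,0,0,0,0],
    [-0.5,0,0,0,0,0],
    [-0.3,0,0,0,0,0],
    [-0.1,0,0,0,0,0],
    [0,0,0,0,0,0]
  ]
}}

```text
time: 16.3
ee_pos: [0.6582, 0.0565, 0.0126]
ee_rot: [-0.099, 3.139, -0.0]
wrist_force: [0.3, 0.5, -0.1]
finger_gap: 0.0919
gripper_force: 0.0
```

Call:
{"api": "move_arm", "payload": {
  "plan": [
    [-0.1,0,0,0,0,0],
    [-0.1,0,0,0,0,0],
    [0,0,0,0,0,0]
  ]
}}

```text
time: 16.55
ee_pos: [0.6596, 0.0566, 0.0126]
ee_rot: [0.099, -3.14, -0.0]
wrist_force: [-1.6, 0.4, 0.4]
finger_gap: 0.0919
gripper_force: 0.8
```

Call:
{"api": "move_arm", "payload": {
  "plan": [
    [-0.1,0,0,0,0,0],
    [-0.1,0,0,0,0,0],
    [0,0,0,0,0,0]
  ]
}}

```text
time: 16.8
ee_pos: [0.6617, 0.0567, 0.0125]
ee_rot: [-0.1, 3.14, 0.0]
wrist_force: [-1.5, 0.2, 1.1]
finger_gap: 0.0921
gripper_force: 0.8
```

Call:
{"api": "move_arm", "payload": {
  "plan": [
    [-0.1,0,0,0,0,0],
    [-0.1,0,0,0,0,0],
    [0,0,0,0,0,0]
  ]
}}

```text
time: 17.05
ee_pos: [0.6622, 0.0567, 0.0125]
ee_rot: [0.101, -3.136, 0.0]
wrist_force: [-8.6, -1.1, 5.3]
finger_gap: 0.0915
gripper_force: 3.9
```

The force rose to 9 N and the motion stopped, so the rail is against the back strip. I'll retreat, lift clear and check.

Call:
{"api": "move_arm", "payload": {
  "plan": [
    [0.2,0,0,0,0,0],
    [0.5,0,0,0,0,0],
    [2,0,0,0,0,0],
    [4,0,0,0,0,0],
    [4,0,0,0,0,0],
    [4,0,0,0,0,0],
    [4,0,0,0,0,0],
    [4,0,-2,0,0,0],
    [3,0,-2,0,0,0],
    [0,0,-3,0,0,0],
    [0,0,-3,0,0,0],
    [0,0,0,0,0,0]
  ]
}}

```text
time: 18.05
ee_pos: [0.4139, 0.0401, 0.117]
ee_rot: [-0.099, 3.128, -0.004]
wrist_force: [1.0, -0.5, -0.5]
finger_gap: 0.0922
gripper_force: 0.0
```

Run:
```python
from h import *
where()
img=arm.camera("top");a=cv2.resize(img[150:290,100:390],None,fx=2.6,fy=2.6,interpolation=3)
sc=arm.camera("scene");o=np.zeros((600,760,3),np.uint8);o[:a.shape[0],:a.shape[1]]=a
b=cv2.resize(sc[150:330,230:450],None,fx=1.25,fy=1.25);o[368:368+225,:275]=b;cv2.imwrite("pics/t8.png",o[:,:,::-1])
see((285,190))
```

```text
t 18.05 tcp [413.9  40.1 117. ] yaw(tool y)deg 93.6 F [ 1.  -0.5 -0.5] gap 0.092
box [228 173 138  25] len 273 width 37 end1 [ 72.8 117. ] ctr [ 72.9 -18. ] end2 [  73.1 -153. ] theta 0.001
```

View pics/t8.png

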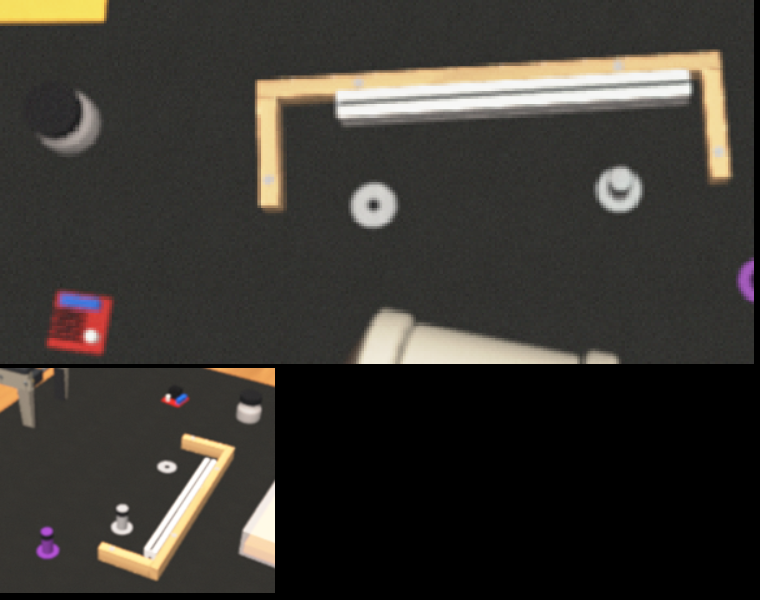

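Both views show the rail flat along the back strip, from crop (337,105) to (690,85). Its measured angle to the bay is 0.001 rad. The jar and the red board are in place, and the arm is clear. Handing in.

```bash
python3 -c "
from cell import arm
print(arm.close_job())"
```

```text
the job is handed in; nothing more can be done
None
```

The rail lies inside the bay, flat along the back strip: its -y end went in behind the steel post first, then the other end was pushed round. It took about 18 s, pushing only, and the robot finished clear with the job handed in; the jar and red board looked undisturbed, and the breadboard was outside my final crop, but the arm never went near it.

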